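# Pack sealed sample tins and hold the caddy

## Robot

A 7-joint arm with a two-finger parallel gripper is mounted at the origin on the work surface. World frame = base frame: x ahead of the robot, y to its left, z up, the work surface at z = 0. Lengths are in m, angles in rad, forces in N, time in s.
With the tool pointing down it reaches from about 0.425 to 0.925 m from the base axis. Payload 6.8 kg.
Tool frame: the origin (TCP) lies at the very end of the fingers, on their centre line; the grasp point (between the pads) lies 19 mm behind it; z points along the fingers, y is the line along which they close (so a half turn about z gives the same grasp; the last joint's range is limited). The gripper opens to 85 mm and grips with 20 to 120 N. Pads are 22 mm wide; open, the fingers measure 114 mm over their backs; the gripper's body (76 mm by 85 mm) begins 54 mm behind the grasp point. The pads swing forward as they close: fully open they stand 13 mm farther back than shut.
Start: joints at [-1.339, 0.477, 0.022, 1.555, -0.011, 1.109, -0.083], TCP at [0.225, 0.636, 0.231] pointing down, gripper open.
Joint ranges: [-2.96, 2.96], [-0.34, 2.1], [-1.41, 1.46], [0.24, 2.44], [-1.37, 4.51], [0.17, 1.92], [-2.96, 2.96]. Speed limits (rad/s): [2.39, 2.39, 3.14, 3.14, 3.14, 3.14, 3.14].

## Interface

Orientations are given as a rotation vector (axis times angle).
In Python, from bench import r gives the robot as it stands. The module is installed in compiled form; this text tells all that it offers.
- The arm moves only by the tool servo_tool, never from a script. Its argument "commands" is a list of rows, each a list of 7 numbers: the turn, a rotation vector about the world's x, y, z in degrees, then the shift along the world's x, y, z in mm, then the closure, from 0 (fully open) to 1 (shut). A call has 1 to 5 rows; each row is the pose to reach, as a shift and turn from the pose commanded when the call began; what a row does not reach only later rows make up. A row lasts 1/12 s, in which the tool goes at most 41.7 mm and 7.16 degrees, less where a joint would pass 70% of its speed; a pose out of reach is approached as far as the arm can. A call with a gripper value outside its range is refused whole. The fingers move at their own pace and stop on an object; "force" is the grip in N (left out, the last holds). Time passes only in rows, so rows that repeat a pose let the fingers close. It gives the time, the measured TCP pose, the force, the opening and the grip force at its end, in the units of the state.
- r.get_obs(): the state, without advancing time (a new reading comes with each control period).
- r.grab_frame(name): name is "scene" or "top" or "wrist"; returns (picture, depth): 480x640x3 uint8, blue, green, red; 480x640 float32, m along the optical axis (not along the pixel's ray), 0 where there is no reading.
- r.camera_info(name): a dict with "vertical_fov" (degrees; the focal length in pixels is half the picture's height over the tangent of half this angle, whatever the lens; pixels are square), "cx", "cy" (the principal point, pixels), "cam_to_world" (4x4, takes a point from camera to world coordinates); the wrist camera has in their place "T_tool_cam" (4x4, takes a point from camera to tool coordinates, whose origin is the TCP and whose axes are the flange's). Camera axes: x right, y up, looking along -z (the intrinsics and any distortion apply to the point x, -y, -z); pixel columns grow to the right and rows downward; lengths in m; the calibration is good to about 2 mm. A picture is of the moment at which its call begins: read the wrist's pose just before it. camera_info takes no time and is no camera call.
- r.hand_in(): hands the job in; it is judged then, once.
The state is a dict: "clock": time; "joints": joint angles; "qvel": joint speeds; "tau": joint torques, N m; "tcp_pos": TCP position; "orientation": TCP orientation; "contact_force": force on the tool from outside, world axes, zero at the start; "moment": the same for the moment, N m; "grip_width": finger opening in m; "gripper_force": force on a finger pad.
Only numpy, scipy, OpenCV 4.12 (cv2) and the standard library are available. Lean on these libraries where they do the work, as an engineer would, in place of code of your own. Each camera call takes 0.05 s, during which the arm holds its last target. There are 200 camera calls.

## Task

The tin sealer has delivered three coffee sample tins to its catch tray: set the two that have lids upright in the carrying caddy, one in each pocket, lowering them gently rather than dropping them, and leave the open, lidless tin and the bowls and cup where they are. Then take the caddy by its handle bar, lift it straight up until its base is about 10 cm above the table, and keep it level and steady there for at least two seconds. Finish while still holding it in the air: do not put it down or let go.

Things in the scene. Friction and masses are not known exactly. Their poses are not given: they have to be found in the camera images.
- tin_a: Sealed metal sample tin: upright plain metal cylinder, body 52 mm diameter, closed by a flat lid 54 mm across (its skirt 59 to 71 mm up) with a small round knob, 16 mm across, in the middle; 71 mm high, 81 mm with the knob; 120 to 190 g. Origin at the centre of its underside, z up along its axis. Stands in the catch tray; its place among the three tins varies.
- tin_b: The second sealed tin, the same as tin_a and interchangeable with it.
- open_tin: Tin of the same metal, 52 mm diameter and 70 mm high, but without a lid: seen from above it is an open empty cup with 3 mm walls. Origin at the centre of its underside, z up. Stays in the tray.
- tray: Steel catch tray, fixed, open on top: 130 (own x) x 290 mm (own y), walls 18 mm high and 4 mm thick, floor 4 mm thick. Origin: centre of the underside, on the table. Three tins stand in a row along its y, about 85 mm apart. From its +y end a fixed 104 mm wide chute rises to the sealing machine, its sides 50 mm high at the tray, 200 mm high 0.53 m farther on.
- caddy: Loose plywood caddy, 350 g, on the table. Base 130 (own x) x 230 mm (own y), 6 mm thick; two square pockets, 70 mm inside, walls 5 mm thick, tops 31 mm above the underside, centred 75 mm either side of the middle (own y). Between them two posts, 102 mm apart, carry a bar along own x, 130 mm long, 22 wide, 18 high, 100 to 118 mm above the underside. Origin: centre of the underside, z up.
- caddy_grip (a point): Centre of the caddy's wooden handle bar, 109 mm above the caddy's underside; axes as the caddy (x along the bar). Open below the bar, between the posts. The caddy about balances here with both pockets filled.
- pocket_left (a point): Centre of the floor of the pocket on the caddy's +y side, 6 mm above the caddy's underside: where the underside of a tin goes.
- pocket_right (a point): Centre of the floor of the pocket on the caddy's -y side, 6 mm above the caddy's underside.
- bowl_1: White cupping bowl, 96 mm across the rim, 60 mm high, on the table beyond the work. Origin at the centre of its underside. Not to be disturbed.
- bowl_2: Second white cupping bowl, the same. Not to be disturbed.
- red_cup: Red plastic cup, 90 mm across the rim, 90 mm high, on the table to the robot's right, beyond the caddy. Origin at the centre of its underside. Not to be disturbed.

How it is judged:
By the outcome, as a careful person would: the job done as asked, in the order asked, and still so for the second after the job is handed in, while the arm keeps its last pose, push and grip.
It also fails if it takes over 72 s, if anything falls off the work surface, if the arm or the gripper's body presses on something with over 40 N, if the wrist force passes 120 N, or if a joint passes its speed limit or range.

## Working session

There is one attempt and no reset: what is moved stays moved. The work goes in short steps, Python scripts to look and compute and a tool call to move; the robot and the scene stay as the last step left them, time stands still between calls to the robot, and variables do not carry over. Pictures are saved under pics/ and viewed, at most 10 in all, crops included, and the job is handed in when it is done.

Besides the shell and the picture viewer there is one more tool, called as name(argument=value, ...), one argument or row to a line, values as JSON. servo_tool: Moves the arm, as the interface text tells. Its arguments: {"type":"object","properties":{"commands":{"type":"array"},"force":{"type":"number"}},"required":["commands"]}

```bash
mkdir -p pics
cat > h.py <<'E'
import numpy as np, cv2
from bench import r
from scipy.spatial.transform import Rotation as R
def cloud(name):
    o=r.get_obs(); im,d=r.grab_frame(name); c=r.camera_info(name)
    f=240/np.tan(np.radians(c["vertical_fov"])/2)
    v,u=np.mgrid[:480,:640]
    P=np.stack([(u-c["cx"])/f*d,-(v-c["cy"])/f*d,-d,np.ones_like(d)],-1)
    if "cam_to_world" in c: T=np.array(c["cam_to_world"])
    else:
        T=np.eye(4);T[:3,:3]=R.from_rotvec(o["orientation"]).as_matrix();T[:3,3]=o["tcp_pos"];T=T@np.array(c["T_tool_cam"])
    return im,d,(P@T.T)[...,:3]
E
python3 - <<'E'
from h import *
o=r.get_obs();print(o)
for n in("top","scene"):
    im,d,P=cloud(n);cv2.imwrite(f"pics/{n}1.png",im);np.save(f"{n}1.npy",P)
    c=r.camera_info(n);print(c)
print(r.camera_info("wrist"))
E
```

```text
{'clock': 0.0, 'joints': array([-1.33910117,  0.47781011,  0.02229853,  1.55645139, -0.01151931,
        1.1092869 , -0.08311626]), 'qvel': array([-0.00243282, -0.0006037 ,  0.00038539,  0.00049409, -0.00106165,
        0.0016453 , -0.0001684 ]), 'tau': array([-1.12098930e-04, -5.96449757e+01,  1.60753325e+00, -2.81190026e+01,
        1.23930656e-02,  9.33466275e-03, -3.85729933e-06]), 'tcp_pos': array([0.22476089, 0.63585389, 0.23031822]), 'orientation': array([-5.31097566e-01, -3.09616093e+00,  2.85332818e-03]), 'contact_force': array([ 0.47424006, -0.55789797,  0.83303859]), 'moment': array([-0.00597634,  0.04168426,  0.02953195]), 'gripper_force': 0.0, 'grip_width': 0.08531562475079718}
{'vertical_fov': 55.40282619160945, 'cx': 322.3036819239729, 'cy': 239.87486714647991, 'cam_to_world': array([[-0.00713765,  0.9989401 , -0.04547235,  0.5579063 ],
       [-0.99994777, -0.0074627 , -0.00698251, -0.04737203],
       [-0.00731445,  0.04542014,  0.99894119,  1.17663   ],
       [ 0.        ,  0.        ,  0.        ,  1.        ]])}
{'vertical_fov': 54.4820771994781, 'cx': 321.5118415008569, 'cy': 243.2769570026651, 'cam_to_world': array([[ 0.87294509, -0.40959412,  0.26495195,  0.91363151],
       [ 0.48757949,  0.71560495, -0.50017576, -0.62880502],
       [ 0.01526812,  0.56581111,  0.82439352,  1.08396853],
       [ 0.        ,  0.        ,  0.        ,  1.        ]])}
{'vertical_fov': 62.48501453239563, 'cx': 318.5152332196578, 'cy': 240.13694831126796, 'T_tool_cam': array([[-2.29744937e-04,  9.58249340e-01,  2.85933821e-01,
         7.38663454e-02],
       [ 9.99999855e-01,  3.59182904e-04, -4.00239035e-04,
         6.59688720e-04],
       [-4.86231332e-04,  2.85933687e-01, -9.58249284e-01,
        -1.44524984e-01],
       [ 0.00000000e+00,  0.00000000e+00,  0.00000000e+00,
         1.00000000e+00]])}
```

View pics/top1.png

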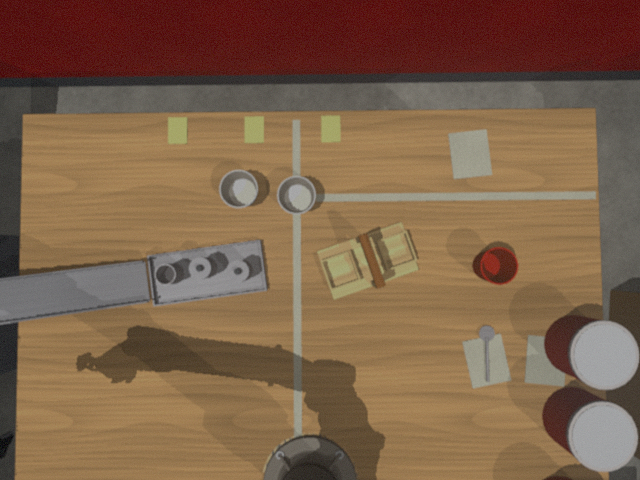

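View pics/scene1.png

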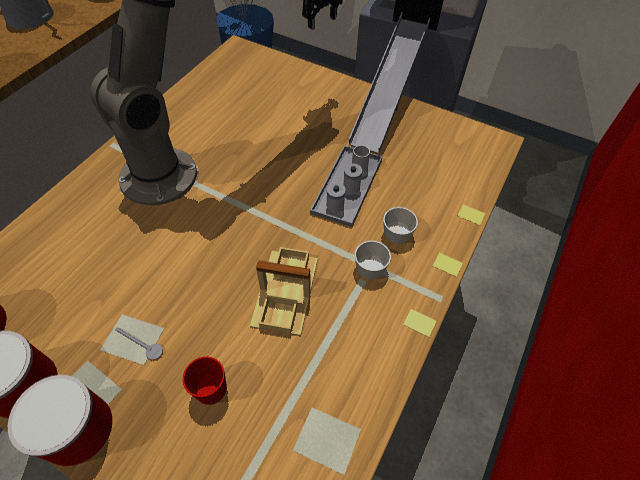

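Top view: lidded tins with knobs at (239,270) and (201,267), the open cup at (166,272) next to the chute; caddy bar at (372,258), its pockets at about (343,267) and (398,248). The scene view agrees.

Run:
```python
from h import *
for n in("top","scene"):
    P=np.load(n+"1.npy").reshape(-1,3)
    x,y,z=P.T
    def clus(m,lab):
        Q=P[m]; 
        im=np.zeros((500,600),np.uint8)
        i=((Q[:,0]-.3)*1000).astype(int)//2; j=((Q[:,1]+.6)*1000).astype(int)//2
        ok=(i>=0)&(i<500)&(j>=0)&(j<600); im[i[ok],j[ok]]=255
        im=cv2.dilate(im,np.ones((4,4)))
        k,L=cv2.connectedComponents(im)
        for a in range(1,k):
            q=Q[ok][L[i[ok],j[ok]]==a]
            if len(q)<40: continue
            (c,s,ang)=cv2.minAreaRect((q[:,:2]*1000).astype(np.float32))
            print(n,lab,len(q),"c",np.round(c),"size",np.round(s),"ang",round(ang,1),"zmed",np.round(np.median(q[:,2])*1000),np.round(q[:,:2].mean(0)*1000))
    clus((z>.066)&(z<.088)&(x>.4)&(x<.75)&(y>.05)&(y<.45),"tins")
    clus((z>.107)&(z<.125)&(x>.4)&(x<.75)&(y>-.4)&(y<.1),"bar")
    clus((z>.0)&(z<.04)&(x>.42)&(x<.66)&(y>-.3)&(y<-.02)&(z>.022),"pockets")
    clus((z>.011)&(z<.03)&(x>.42)&(x<.66)&(y>.07)&(y<.45),"tray")
    print(n,"table z",np.median(z[(x>.3)&(x<.4)&(y>-.1)&(y<.0)]))
```

```text
top tins 113 c [530. 340.] size [51. 51.] ang 0.7 zmed 72.0 [530. 340.]
top tins 396 c [536. 164.] size [53. 51.] ang 89.6 zmed 74.0 [536. 164.]
top tins 401 c [544. 257.] size [53. 51.] ang 88.8 zmed 74.0 [544. 256.]
top bar 551 c [ 559. -154.] size [130.  22.] ang 18.9 zmed 118.0 [ 559. -154.]
top pockets 252 c [535. -84.] size [80. 80.] ang 19.1 zmed 31.0 [534. -84.]
top pockets 275 c [ 583. -225.] size [80. 80.] ang 19.1 zmed 31.0 [ 583. -226.]
top tray 1032 c [528. 278.] size [130. 337.] ang 7.5 zmed 20.0 [522. 325.]
top tray 47 c [532. 324.] size [49. 19.] ang 10.5 zmed 21.0 [529. 320.]
top tray 47 c [528. 356.] size [43. 16.] ang 6.4 zmed 22.0 [528. 359.]
top table z 7.325907361466211e-05
scene tins 89 c [528. 343.] size [51. 53.] ang 54.8 zmed 71.0 [528. 342.]
scene tins 238 c [533. 166.] size [52. 54.] ang 45.9 zmed 74.0 [535. 164.]
scene tins 219 c [541. 257.] size [51. 54.] ang 27.2 zmed 74.0 [543. 255.]
scene bar 501 c [ 556. -152.] size [129.  27.] ang 19.7 zmed 116.0 [ 558. -154.]
scene pockets 155 c [527. -67.] size [81. 56.] ang 21.1 zmed 29.0 [524. -57.]
scene pockets 331 c [ 580. -223.] size [81. 83.] ang 18.7 zmed 29.0 [ 581. -225.]
scene tray 598 c [525. 279.] size [132. 340.] ang 7.2 zmed 18.0 [522. 292.]
scene tray 70 c [542. 150.] size [48. 22.] ang 24.9 zmed 21.0 [543. 149.]
scene tray 76 c [549. 242.] size [51. 24.] ang 26.8 zmed 22.0 [550. 240.]
scene table z -0.0010516525074624195
```

servo_tool(
  commands=[
    [0, 0, -4, 20, -31, -4, 0],
    [0, 0, -8, 41, -63, -8, 0],
    [0, 0, -13, 62, -94, -12, 0],
    [0, 0, -17, 83, -126, -16, 0],
    [0, 0, -21, 103, -157, -20, 0],
  ],
  force=45,
)

```text
clock: 0.52
tcp_pos: [0.3288, 0.4773, 0.2108]
orientation: [1.092, 2.946, -0.001]
contact_force: [0.4, 0.6, -0.5]
grip_width: 0.0856
gripper_force: 0.0
```

servo_tool(
  commands=[
    [0, 0, -4, 20, -31, -4, 0],
    [0, 0, -8, 41, -63, -8, 0],
    [0, 0, -13, 62, -94, -12, 0],
    [0, 0, -17, 83, -126, -16, 0],
    [0, 0, -21, 103, -157, -20, 0],
  ],
)

```text
clock: 0.93
tcp_pos: [0.4316, 0.3204, 0.191]
orientation: [-1.611, -2.697, 0.0]
contact_force: [1.0, 0.6, -0.5]
grip_width: 0.0855
gripper_force: 0.0
```

servo_tool(
  commands=[
    [0, 0, -6, 26, -40, -4, 0],
    [0, 0, -12, 52, -80, -8, 0],
    [0, 0, -17, 78, -120, -12, 0],
    [0, 0, -21, 103, -157, -20, 0],
    [0, 0, -21, 103, -157, -20, 0],
  ],
)

```text
clock: 1.35
tcp_pos: [0.5358, 0.16, 0.1709]
orientation: [2.08, 2.352, -0.002]
contact_force: [0.6, -0.7, -1.0]
grip_width: 0.0854
gripper_force: 0.0
```

```bash
cat > w.py <<'E'
from h import *
import sys
z0,z1=float(sys.argv[1]),float(sys.argv[2])
im,d,P=cloud("wrist"); o=r.get_obs(); cv2.imwrite(f"pics/w{o['clock']:.2f}.png",im)
m=((P[...,2]>z0)&(P[...,2]<z1)&(d>0)).astype(np.uint8)
k,L,s,c=cv2.connectedComponentsWithStats(m)
print(o["tcp_pos"])
for a in range(1,k):
    if s[a,4]<300: continue
    q=P[L==a]; (cc,ss,an)=cv2.minAreaRect((q[:,:2]*1000).astype(np.float32))
    print(s[a,4],np.round(cc,1),np.round(ss),round(an,1),"z",np.round(np.percentile(q[:,2],[5,50,95])*1000,1),"px",c[a].round())
E
python3 w.py .064 .09; ls pics
```

```text
[0.53719705 0.15686894 0.17065387]
7706 [540.9 260.7] [53. 53.] 53.4 z [75.4 76.6 86.7] px [350.  73.]
5704 [532.8 169. ] [53. 53.] 8.0 z [75.2 76.5 86.7] px [316. 227.]
scene1.png
top1.png
w1.40.png
```

servo_tool(
  commands=[
    [0, 0, 0, 0, 0, 0, 0],
    [0, 0, 0, 0, 0, 0, 0],
    [0, 0, 0, 0, 0, 0, 0],
  ],
)

```text
clock: 1.65
tcp_pos: [0.5332, 0.167, 0.1711]
orientation: [-2.067, -2.364, 0.0]
contact_force: [-0.3, 0.2, -0.6]
grip_width: 0.0854
gripper_force: 0.0
```

```bash
python3 w.py .064 .09; ls pics
```

```text
[0.53320465 0.16717949 0.17124433]
7438 [540.9 260.6] [53. 53.] 25.3 z [75.4 76.6 86.7] px [355.  88.]
5596 [532.8 168.9] [53. 53.] 80.6 z [75.1 76.5 86.6] px [319. 239.]
scene1.png
top1.png
w1.40.png
w1.70.png
```

View pics/w1.40.png

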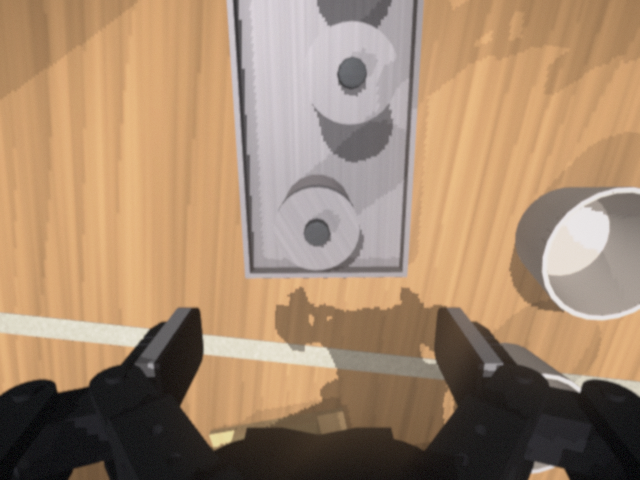

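The wrist picture shows the two lidded tins at (317,231) and (352,73), fingers symmetric about column 318; the near tin is centred between them. Wrist estimate is ~4 mm off the other cameras; look closer.

servo_tool(
  commands=[
    [0, 0, 0, 0, 0, -25, 0],
    [0, 0, 0, 1, -1, -50, 0],
    [0, 0, 0, 1, -1, -66, 0],
    [0, 0, 0, 1, -1, -66, 0],
    [0, 0, 0, 1, -1, -66, 0],
  ],
)

```text
clock: 2.12
tcp_pos: [0.5341, 0.1654, 0.105]
orientation: [-2.068, -2.364, 0.002]
contact_force: [0.2, 0.1, 0.1]
grip_width: 0.0853
gripper_force: 0.0
```

```bash
python3 w.py .064 .09; ls pics
```

```text
[0.53501624 0.16545169 0.10596392]
14691 [541.  260.4] [54. 52.] 7.3 z [75.4 76.5 86.7] px [368.  69.]
9950 [532.8 168.9] [54. 53.] 87.5 z [74.9 76.5 86.6] px [318. 274.]
scene1.png
top1.png
w1.40.png
w1.70.png
w2.17.png
```

servo_tool(
  commands=[
    [0, 0, 0, 0, 1, -25, 0],
    [0, 0, 0, 0, 1, -50, 0],
    [0, 0, 0, 0, 1, -73, 0],
    [0, 0, 0, 0, 1, -73, 0],
    [0, 0, 0, 0, 1, -73, 0],
  ],
)

```text
clock: 2.58
tcp_pos: [0.5351, 0.1658, 0.033]
orientation: [-2.07, -2.363, 0.0]
contact_force: [-0.6, -0.5, 0.8]
grip_width: 0.0856
gripper_force: 0.0
```

servo_tool(
  commands=[
    [0, 0, 0, 0, 0, 0, 0.2],
    [0, 0, 0, 0, 0, 0, 0.4],
    [0, 0, 0, 0, 0, 0, 0.6],
    [0, 0, 0, 0, 0, 0, 0.8],
    [0, 0, 0, 0, 0, 0, 1],
  ],
  force=45,
)

```text
clock: 3.0
tcp_pos: [0.5361, 0.1659, 0.0342]
orientation: [2.07, 2.362, 0.004]
contact_force: [-2.0, -0.2, 8.1]
grip_width: 0.051
gripper_force: 45.7
```

servo_tool(
  commands=[
    [0, 0, 0, 0, 0, 0, 1],
    [0, 0, 0, 0, 0, 0, 1],
    [0, 0, 0, 0, 0, 0, 1],
    [0, 0, 0, 0, 0, 0, 1],
  ],
)

```text
clock: 3.33
tcp_pos: [0.5361, 0.1659, 0.0341]
orientation: [2.07, 2.362, 0.004]
contact_force: [-1.9, -0.5, 7.7]
grip_width: 0.0509
gripper_force: 45.7
```

servo_tool(
  commands=[
    [0, 0, 0, 0, 0, 10, 1],
    [0, 0, 0, 0, 0, 30, 1],
    [0, 0, 0, 0, 0, 60, 1],
    [0, 0, 0, 0, 0, 90, 1],
    [0, 0, 0, 0, 0, 110, 1],
  ],
)

```text
clock: 3.75
tcp_pos: [0.5359, 0.1654, 0.1458]
orientation: [2.071, 2.361, 0.004]
contact_force: [1.2, 0.7, -1.1]
grip_width: 0.051
gripper_force: 47.2
```

servo_tool(
  commands=[
    [0, 0, 0, 0, 0, 10, 1],
    [0, 0, 0, 0, 0, 20, 1],
    [0, 0, 0, 0, 0, 20, 1],
    [0, 0, 0, 0, 0, 20, 1],
  ],
)

```text
clock: 4.08
tcp_pos: [0.5346, 0.1655, 0.162]
orientation: [-2.07, -2.363, 0.001]
contact_force: [0.3, 0.5, -1.8]
grip_width: 0.051
gripper_force: 47.2
```

servo_tool(
  commands=[
    [0, 0, 1, 2, -15, 8, 1],
    [0, 0, 2, 5, -45, 16, 1],
    [0, 0, 3, 9, -80, 20, 1],
    [0, 0, 4, 14, -115, 20, 1],
    [0, 0, 5, 18, -150, 20, 1],
  ],
)

```text
clock: 4.5
tcp_pos: [0.5523, 0.0141, 0.181]
orientation: [-1.963, -2.451, 0.003]
contact_force: [0.2, 1.0, -2.1]
grip_width: 0.0511
gripper_force: 47.2
```

servo_tool(
  commands=[
    [0, 0, 1, 4, -35, 0, 1],
    [0, 0, 2, 9, -70, 0, 1],
    [0, 0, 4, 13, -105, 0, 1],
    [0, 0, 5, 18, -140, 0, 1],
    [0, 0, 6, 22, -175, 0, 1],
  ],
)

```text
clock: 4.92
tcp_pos: [0.574, -0.161, 0.1804]
orientation: [-1.832, -2.549, 0.002]
contact_force: [1.1, 1.2, -1.9]
grip_width: 0.0515
gripper_force: 47.2
```

servo_tool(
  commands=[
    [0, 0, 1, 4, -30, 0, 1],
    [0, 0, 1, 6, -52, 0, 1],
    [0, 0, 1, 7, -64, 0, 1],
    [0, 0, 1, 7, -66, 0, 1],
    [0, 0, 1, 7, -66, 0, 1],
  ],
)

```text
clock: 5.33
tcp_pos: [0.5813, -0.2252, 0.1811]
orientation: [-1.812, -2.564, 0.001]
contact_force: [0.6, 0.2, -1.1]
grip_width: 0.0508
gripper_force: 47.2
```

servo_tool(
  commands=[
    [0, 0, 0, 0, 0, 0, 1],
    [0, 0, 0, 0, 0, 0, 1],
    [0, 0, 0, 0, 0, 0, 1],
    [0, 0, 0, 0, 0, 0, 1],
  ],
)

```text
clock: 5.67
tcp_pos: [0.5822, -0.2241, 0.1824]
orientation: [-1.81, -2.568, -0.001]
contact_force: [-0.5, 0.4, -1.1]
grip_width: 0.0512
gripper_force: 47.2
```

```bash
python3 - <<'E'
from h import *
im,d,P=cloud("top");x,y,z=P[...,0],P[...,1],P[...,2]
print(r.get_obs()["tcp_pos"])
cv2.imwrite("pics/top2.png",cv2.resize(im[180:340,280:480],(800,640))[:600])
im,d,P=cloud("wrist");cv2.imwrite("pics/w2.png",im)
E
python3 w.py .1 .13; python3 w.py .025 .038
```

```text
[ 0.58220247 -0.22450395  0.18240083]
[ 0.58211127 -0.22502952  0.18243759]
11832 [ 556.  -150.5] [130.  22.] 18.8 z [118.6 119.9 121.1] px [319. 112.]
[ 0.58204088 -0.22524135  0.1824068 ]
2080 [538.5 -99.2] [80. 39.] 19.1 z [27.6 32.8 34.2] px [321.  44.]
2108 [ 579.  -217.9] [80. 73.] 18.9 z [28.4 32.9 34.1] px [318. 194.]
```

View pics/w2.png

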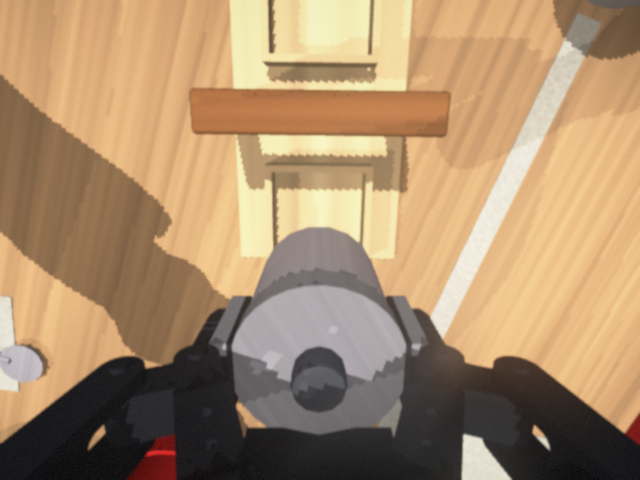

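Wrist view: tin held at (319,360), aligned with the pocket (318,210) and bar (319,112). Measure the held lid in the same camera frame.

Run:
```python
from h import *
im,d,P=cloud("wrist");o=r.get_obs();print(o["tcp_pos"])
s=P[290:425,240:400].reshape(-1,3);s=s[(s[:,2]>.19)&(s[:,2]<.25)]
print(np.percentile(s[:,2],[1,25,50,75,99]))
zl=np.median(s[:,2]);t=s[abs(s[:,2]-zl)<.006]
A=np.c_[t[:,:2]-t[:,:2].mean(0),np.ones(len(t))];print("tilt deg",np.degrees(np.linalg.lstsq(A,t[:,2],rcond=None)[0][:2]))
print(cv2.minEnclosingCircle((t[:,:2]*1000).astype(np.float32)),cv2.minAreaRect((t[:,:2]*1000).astype(np.float32)))
```

```text
[ 0.58202858 -0.22535646  0.18237906]
[0.1976615  0.22421811 0.22466892 0.22519807 0.23568619]
tilt deg [ 0.03557759 -0.23181629]
((580.446044921875, -222.01480102539062), 27.23644256591797) ((579.9423217773438, -219.76829528808594), (48.86639404296875, 47.03495407104492), 19.224674224853516)
```

servo_tool(
  commands=[
    [0, 0, 0, 0, 0, -20, 1],
    [0, 0, 0, 0, 0, -50, 1],
    [0, 0, 0, 0, 0, -80, 1],
    [0, 0, 0, 0, 0, -105, 1],
    [0, 0, 0, 0, 0, -120, 1],
  ],
)

```text
clock: 6.33
tcp_pos: [0.5805, -0.2249, 0.0594]
orientation: [-1.81, -2.563, 0.002]
contact_force: [-0.6, 0.2, -1.3]
grip_width: 0.0513
gripper_force: 47.3
```

servo_tool(
  commands=[
    [0, 0, 0, 0, 0, -5, 1],
    [0, 0, 0, 0, 0, -10, 1],
    [0, 0, 0, 0, 0, -15, 1],
    [0, 0, 0, 0, 0, -18, 1],
    [0, 0, 0, 0, 0, -21, 1],
  ],
)

```text
clock: 6.75
tcp_pos: [0.5827, -0.2258, 0.042]
orientation: [1.812, 2.565, 0.001]
contact_force: [0.6, -0.4, -1.7]
grip_width: 0.051
gripper_force: 47.3
```

servo_tool(
  commands=[
    [0, 0, 0, 0, 0, -1, 1],
    [0, 0, 0, 0, 0, -2, 1],
    [0, 0, 0, 0, 0, -3, 1],
    [0, 0, 0, 0, 0, -3, 1],
  ],
)

```text
clock: 7.08
tcp_pos: [0.5821, -0.2256, 0.0384]
orientation: [1.812, 2.566, 0.0]
contact_force: [-0.1, -0.2, -2.0]
grip_width: 0.0509
gripper_force: 47.3
```

servo_tool(
  commands=[
    [0, 0, 0, 0, 0, -0.5, 1],
    [0, 0, 0, 0, 0, -1, 1],
    [0, 0, 0, 0, 0, -1.5, 1],
    [0, 0, 0, 0, 0, -2, 1],
    [0, 0, 0, 0, 0, -2, 1],
  ],
)

```text
clock: 7.5
tcp_pos: [0.582, -0.2256, 0.0363]
orientation: [1.813, 2.566, 0.0]
contact_force: [0.2, 0.4, -1.0]
grip_width: 0.0512
gripper_force: 47.6
```

servo_tool(
  commands=[
    [0, 0, 0, 0, 0, -0.5, 1],
    [0, 0, 0, 0, 0, -1, 1],
    [0, 0, 0, 0, 0, -1, 1],
  ],
)

```text
clock: 7.75
tcp_pos: [0.582, -0.2257, 0.0362]
orientation: [-1.813, -2.566, -0.001]
contact_force: [-3.0, 1.4, 7.6]
grip_width: 0.051
gripper_force: 48.2
```

servo_tool(
  commands=[
    [0, 0, 0, 0, 0, 0, 0.3],
    [0, 0, 0, 0, 0, 0, 0.2],
    [0, 0, 0, 0, 0, 0, 0.1],
    [0, 0, 0, 0, 0, 0, 0],
    [0, 0, 0, 0, 0, 0, 0],
  ],
)

```text
clock: 8.17
tcp_pos: [0.582, -0.2256, 0.0352]
orientation: [-1.812, -2.566, 0.0]
contact_force: [0.3, 0.1, 0.2]
grip_width: 0.0857
gripper_force: 0.0
```

servo_tool(
  commands=[
    [0, 0, 0, 0, 0, 10, 0],
    [0, 0, 0, 0, 0, 40, 0],
    [0, 0, 0, 0, 0, 75, 0],
    [0, 0, 0, 0, 0, 110, 0],
    [0, 0, 0, 0, 0, 130, 0],
  ],
)

```text
clock: 8.58
tcp_pos: [0.5833, -0.2266, 0.1699]
orientation: [1.811, 2.562, 0.002]
contact_force: [1.9, -0.9, 0.5]
grip_width: 0.0856
gripper_force: 0.0
```

```bash
python3 w.py .066 .09;python3 w.py .1 .13; python3 -c "
from h import *
im,d,P=cloud('scene');cv2.imwrite('pics/s3.png',cv2.resize(im[180:420,150:450],(750,600)))"
```

```text
[ 0.58501396 -0.22735847  0.17293453]
5757 [ 580.3 -222.3] [53. 54.] 20.9 z [77.1 78.5 88.6] px [316. 235.]
[ 0.58450436 -0.22691624  0.17046667]
13283 [ 555.8 -150.5] [130.  22.] 18.9 z [118.6 119.9 121. ] px [314. 103.]
```

View pics/s3.png

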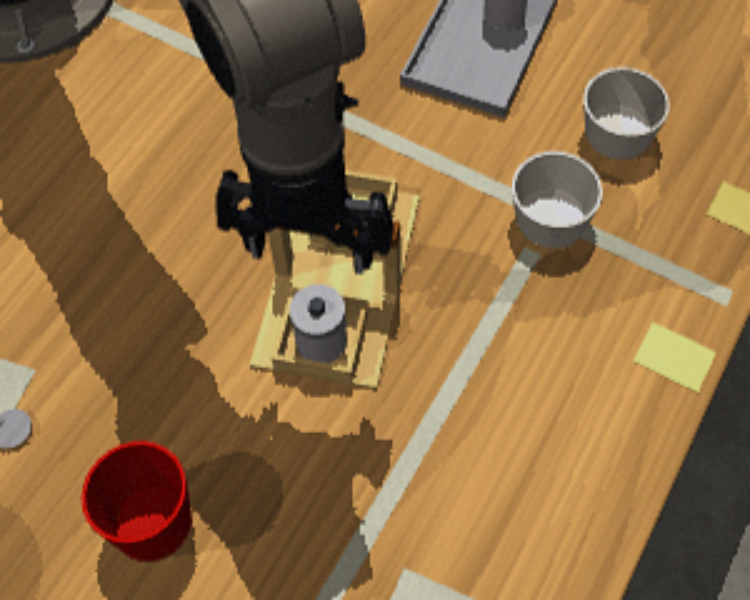

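Tin upright in the far pocket (318,320 in the crop), caddy not moved. Now the second tin.

servo_tool(
  commands=[
    [0, 0, -1, -2, 20, 0, 0],
    [0, 0, -2, -4, 50, 0, 0],
    [0, 0, -3, -7, 85, 0, 0],
    [0, 0, -4, -10, 120, 0, 0],
    [0, 0, -4, -13, 157, 0, 0],
  ],
)

```text
clock: 9.15
tcp_pos: [0.5675, -0.0675, 0.164]
orientation: [-1.902, -2.498, 0.003]
contact_force: [1.0, 0.2, 1.0]
grip_width: 0.0852
gripper_force: 0.0
```

servo_tool(
  commands=[
    [0, 0, -1, -3, 38, 0, 0],
    [0, 0, -2, -6, 76, 0, 0],
    [0, 0, -3, -9, 114, 0, 0],
    [0, 0, -4, -12, 152, 0, 0],
    [0, 0, -4, -15, 188, 0, 0],
  ],
)

```text
clock: 9.57
tcp_pos: [0.5525, 0.1215, 0.1641]
orientation: [-1.987, -2.432, 0.003]
contact_force: [0.4, 0.2, 0.3]
grip_width: 0.0852
gripper_force: 0.0
```

servo_tool(
  commands=[
    [0, 0, -1, -3, 36, 0, 0],
    [0, 0, -2, -6, 72, 0, 0],
    [0, 0, -3, -9, 105, 0, 0],
    [0, 0, -4, -11, 127, 0, 0],
    [0, 0, -4, -11, 136, 0, 0],
  ],
)

```text
clock: 9.98
tcp_pos: [0.5407, 0.2601, 0.1638]
orientation: [-2.063, -2.366, 0.002]
contact_force: [0.6, 1.0, -0.4]
grip_width: 0.0853
gripper_force: 0.0
```

servo_tool(
  commands=[
    [0, 0, 0, 0, 0, -20, 0],
    [0, 0, 0, 0, 0, -40, 0],
    [0, 0, 0, 0, 0, -55, 0],
    [0, 0, 0, 0, 0, -55, 0],
    [0, 0, 0, 0, 0, -55, 0],
  ],
)

```text
clock: 10.4
tcp_pos: [0.5423, 0.2537, 0.1092]
orientation: [-2.072, -2.361, 0.005]
contact_force: [0.2, -0.3, 0.1]
grip_width: 0.0856
gripper_force: 0.0
```

```bash
python3 w.py .066 .09
```

```text
[0.54316156 0.25429841 0.11032161]
3745 [526.4 345.2] [51. 51.] 88.7 z [67.8 75.5 76.9] px [310.  65.]
9604 [540.8 260.8] [54. 53.] 68.1 z [75.2 76.5 86.7] px [319. 264.]
```

servo_tool(
  commands=[
    [0, 0, 0, 0, 3, -25, 0],
    [0, 0, 0, 0, 3, -50, 0],
    [0, 0, 0, 0, 3, -70, 0],
    [0, 0, 0, 0, 3, -77, 0],
    [0, 0, 0, 0, 3, -77, 0],
  ],
)

```text
clock: 10.87
tcp_pos: [0.5425, 0.2578, 0.0326]
orientation: [-2.071, -2.362, 0.003]
contact_force: [-0.5, -0.1, 0.3]
grip_width: 0.0851
gripper_force: 0.0
```

servo_tool(
  commands=[
    [0, 0, 0, 0, 0, 0, 0.2],
    [0, 0, 0, 0, 0, 0, 0.4],
    [0, 0, 0, 0, 0, 0, 0.6],
    [0, 0, 0, 0, 0, 0, 0.8],
    [0, 0, 0, 0, 0, 0, 1],
  ],
)

```text
clock: 11.28
tcp_pos: [0.5441, 0.2589, 0.0351]
orientation: [2.071, 2.362, 0.004]
contact_force: [-1.4, -0.3, 7.8]
grip_width: 0.0511
gripper_force: 46.4
```

servo_tool(
  commands=[
    [0, 0, 0, 0, 0, 0, 1],
    [0, 0, 0, 0, 0, 0, 1],
    [0, 0, 0, 0, 0, 0, 1],
  ],
)

```text
clock: 11.53
tcp_pos: [0.5441, 0.2589, 0.0351]
orientation: [2.07, 2.362, 0.004]
contact_force: [-1.5, -1.1, 6.6]
grip_width: 0.0511
gripper_force: 46.4
```

servo_tool(
  commands=[
    [0, 0, 0, 0, 0, 10, 1],
    [0, 0, 0, 0, 0, 30, 1],
    [0, 0, 0, 0, 0, 60, 1],
    [0, 0, 0, 0, 0, 90, 1],
    [0, 0, 0, 0, 0, 110, 1],
  ],
)

```text
clock: 11.95
tcp_pos: [0.5439, 0.2586, 0.1469]
orientation: [2.071, 2.361, 0.005]
contact_force: [-0.4, 1.2, -0.9]
grip_width: 0.051
gripper_force: 47.2
```

servo_tool(
  commands=[
    [0, 0, 0, 0, 0, 5, 1],
    [0, 0, 0, 0, 0, 5, 1],
    [0, 0, 0, 0, 0, 5, 1],
  ],
)

```text
clock: 12.2
tcp_pos: [0.5424, 0.2584, 0.1479]
orientation: [-2.07, -2.362, 0.001]
contact_force: [-0.4, 0.5, -0.7]
grip_width: 0.0508
gripper_force: 47.2
```

servo_tool(
  commands=[
    [0, 0, 1, 0, -15, 8, 1],
    [0, 0, 2, -1, -42, 16, 1],
    [0, 0, 3, -2, -77, 20, 1],
    [0, 0, 4, -3, -112, 20, 1],
    [0, 0, 5, -4, -147, 20, 1],
  ],
)

```text
clock: 12.62
tcp_pos: [0.5376, 0.1099, 0.1668]
orientation: [-1.963, -2.451, 0.004]
contact_force: [-0.4, 0.1, -1.7]
grip_width: 0.051
gripper_force: 47.2
```

servo_tool(
  commands=[
    [0, 0, 1, -1, -35, 0, 1],
    [0, 0, 2, -2, -70, 0, 1],
    [0, 0, 4, -3, -105, 0, 1],
    [0, 0, 6, -4, -138, 0, 1],
    [0, 0, 7, -5, -165, 0, 1],
  ],
)

```text
clock: 13.03
tcp_pos: [0.5322, -0.0564, 0.1667]
orientation: [-1.811, -2.564, 0.004]
contact_force: [-0.1, -0.4, -1.2]
grip_width: 0.0512
gripper_force: 47.2
```

servo_tool(
  commands=[
    [0, 0, 0, -1, -15, 0, 1],
    [0, 0, 0, -1, -25, 0, 1],
    [0, 0, 0, -1, -28.5, 0, 1],
    [0, 0, 0, -1, -28.5, 0, 1],
    [0, 0, 0, -1, -28.5, 0, 1],
  ],
)

```text
clock: 13.45
tcp_pos: [0.5329, -0.0806, 0.1677]
orientation: [-1.81, -2.566, 0.0]
contact_force: [0.1, 1.0, -0.9]
grip_width: 0.0509
gripper_force: 47.2
```

Run:
```python
from h import *
im,d,P=cloud("wrist");o=r.get_obs();print(o["tcp_pos"],o["orientation"])
s=P[290:425,240:400].reshape(-1,3);s=s[(s[:,2]>.16)&(s[:,2]<.25)]
zl=np.median(s[:,2]);t=s[abs(s[:,2]-zl)<.006]
A=np.c_[t[:,:2]-t[:,:2].mean(0),np.ones(len(t))];print(zl,"tilt deg",np.degrees(np.linalg.lstsq(A,t[:,2],rcond=None)[0][:2]))
print(cv2.minEnclosingCircle((t[:,:2]*1000).astype(np.float32)))
im,d,P=cloud("top");Q=P.reshape(-1,3)
q=Q[(Q[:,2]>.066)&(Q[:,2]<.09)&(Q[:,1]>.3)&(Q[:,1]<.45)&(abs(Q[:,0]-.53)<.1)];print("open",np.median(q,0),cv2.minAreaRect((q[:,:2]*1000).astype(np.float32)))
```

```text
[ 0.53299766 -0.08034508  0.16779965] [-1.80913289e+00 -2.56711101e+00 -4.21676154e-05]
0.20902608451115195 tilt deg [-2.63929768e-04 -3.35628145e-01]
((532.5355834960938, -78.38788604736328), 27.78147315979004)
open [0.52866904 0.34080302 0.07215043] ((529.5489501953125, 340.4341735839844), (50.9367561340332, 50.20525360107422), 4.261134624481201)
```

servo_tool(
  commands=[
    [0, 0, 0, -0.5, -0.5, -20, 1],
    [0, 0, 0, -0.5, -0.5, -50, 1],
    [0, 0, 0, -0.5, -0.5, -80, 1],
    [0, 0, 0, -0.5, -0.5, -100, 1],
    [0, 0, 0, -0.5, -0.5, -110, 1],
  ],
)

```text
clock: 13.97
tcp_pos: [0.531, -0.0809, 0.0557]
orientation: [-1.808, -2.565, 0.003]
contact_force: [-0.5, 0.3, -1.2]
grip_width: 0.0515
gripper_force: 47.2
```

servo_tool(
  commands=[
    [0, 0, 0, 0, 0, -4, 1],
    [0, 0, 0, 0, 0, -8, 1],
    [0, 0, 0, 0, 0, -12, 1],
    [0, 0, 0, 0, 0, -15, 1],
    [0, 0, 0, 0, 0, -16, 1],
  ],
)

```text
clock: 14.38
tcp_pos: [0.533, -0.0825, 0.0427]
orientation: [1.812, 2.565, 0.001]
contact_force: [-0.1, 0.2, -0.7]
grip_width: 0.0511
gripper_force: 47.2
```

servo_tool(
  commands=[
    [0, 0, 0, 0, 0, -0.5, 1],
    [0, 0, 0, 0, 0, -1, 1],
    [0, 0, 0, 0, 0, -1.5, 1],
    [0, 0, 0, 0, 0, -2, 1],
    [0, 0, 0, 0, 0, -2, 1],
  ],
)

```text
clock: 14.8
tcp_pos: [0.5325, -0.0826, 0.0404]
orientation: [1.812, 2.566, 0.0]
contact_force: [0.5, -0.3, -2.0]
grip_width: 0.0512
gripper_force: 47.2
```

servo_tool(
  commands=[
    [0, 0, 0, 0, 0, -1, 1],
    [0, 0, 0, 0, 0, -1.5, 1],
    [0, 0, 0, 0, 0, -2, 1],
    [0, 0, 0, 0, 0, -2.5, 1],
    [0, 0, 0, 0, 0, -2.5, 1],
  ],
)

```text
clock: 15.22
tcp_pos: [0.5324, -0.0826, 0.0377]
orientation: [-1.812, -2.566, 0.0]
contact_force: [0.7, -0.3, -1.6]
grip_width: 0.051
gripper_force: 47.2
```

servo_tool(
  commands=[
    [0, 0, 0, 0, 0, -0.5, 1],
    [0, 0, 0, 0, 0, -1, 1],
    [0, 0, 0, 0, 0, -1, 1],
  ],
)

```text
clock: 15.47
tcp_pos: [0.5325, -0.0826, 0.0371]
orientation: [-1.813, -2.566, -0.0]
contact_force: [-0.7, -0.2, 3.4]
grip_width: 0.051
gripper_force: 47.9
```

servo_tool(
  commands=[
    [0, 0, 0, 0, 0, 0, 0.3],
    [0, 0, 0, 0, 0, 0, 0.2],
    [0, 0, 0, 0, 0, 0, 0.1],
    [0, 0, 0, 0, 0, 0, 0],
    [0, 0, 0, 0, 0, 0, 0],
  ],
)

```text
clock: 15.88
tcp_pos: [0.5325, -0.0826, 0.0368]
orientation: [1.812, 2.566, 0.0]
contact_force: [0.0, 0.1, 0.6]
grip_width: 0.0855
gripper_force: 0.0
```

servo_tool(
  commands=[
    [0, 0, 0, 0, 0, 10, 0],
    [0, 0, 0, 0, 0, 40, 0],
    [0, 0, 0, 0, 0, 75, 0],
    [0, 0, 0, 0, 0, 110, 0],
    [0, 0, 0, 0, 0, 144, 0],
  ],
)

```text
clock: 16.3
tcp_pos: [0.5321, -0.0829, 0.1831]
orientation: [1.813, 2.565, -0.0]
contact_force: [0.8, 0.7, -0.6]
grip_width: 0.0858
gripper_force: 0.0
```

servo_tool(
  commands=[
    [0, 0, -6, 2, -6, 0, 0],
    [0, 0, -12, 5, -14, 0, 0],
    [0, 0, -18, 7, -21, 0, 0],
    [0, 0, -24, 10, -28, 0, 0],
    [0, 0, -30, 12, -35, 0, 0],
  ],
)

```text
clock: 16.72
tcp_pos: [0.5446, -0.1179, 0.1817]
orientation: [2.42, 2.003, 0.001]
contact_force: [0.5, 0.3, -0.5]
grip_width: 0.0852
gripper_force: 0.0
```

servo_tool(
  commands=[
    [0, 0, -6, 2, -6, 0, 0],
    [0, 0, -12, 5, -14, 0, 0],
    [0, 0, -18, 7, -21, 0, 0],
    [0, 0, -24, 10, -28, 0, 0],
    [0, 0, -30, 13, -36, 0, 0],
  ],
)

```text
clock: 17.13
tcp_pos: [0.5575, -0.1537, 0.1816]
orientation: [-2.856, -1.309, -0.001]
contact_force: [0.7, -0.4, -0.3]
grip_width: 0.085
gripper_force: 0.0
```

servo_tool(
  commands=[
    [0, 0, -6, 0, 0, 0, 0],
    [0, 0, -12, 0, 0, 0, 0],
    [0, 0, -18, 0, 0, 0, 0],
    [0, 0, -24, 0, 0, 0, 0],
    [0, 0, -30, 0, 0, 0, 0],
  ],
)

```text
clock: 17.55
tcp_pos: [0.5574, -0.1535, 0.1815]
orientation: [-3.097, -0.525, -0.001]
contact_force: [0.3, 0.8, 0.4]
grip_width: 0.085
gripper_force: 0.0
```

servo_tool(
  commands=[
    [0, 0, 0, 0, 0, 0, 0],
    [0, 0, 0, 0, 0, 0, 0],
    [0, 0, 0, 0, 0, 0, 0],
    [0, 0, 0, 0, 0, 0, 0],
  ],
)

```text
clock: 17.88
tcp_pos: [0.5574, -0.1535, 0.181]
orientation: [-3.095, -0.536, -0.001]
contact_force: [-0.2, 0.3, -1.0]
grip_width: 0.0856
gripper_force: 0.0
```

```bash
python3 w.py .107 .13; python3 w.py .066 .092
python3 - <<'E'
from h import *
o=r.get_obs();print(R.from_rotvec(o["orientation"]).as_matrix().round(3),o["joints"].round(2))
im,d,P=cloud("wrist");cv2.imwrite("pics/w5.png",im)
E
```

```text
[ 0.55746051 -0.15356853  0.18100734]
8900 [ 555.7 -150.4] [130.  22.] 18.8 z [118.6 119.9 120.9] px [315. 247.]
[ 0.55745141 -0.15359265  0.1809584 ]
5438 [531.3 -80.5] [53. 54.] 64.6 z [75.2 78.5 88.7] px [203. 236.]
5418 [ 580.3 -222.2] [53. 54.] 12.8 z [75.3 78.5 88.6] px [430. 238.]
300 [ 533.  -412.2] [26.  4.] 11.1 z [66.4 70.9 77.4] px [635. 379.]
[[ 0.942  0.335  0.   ]
 [ 0.335 -0.942  0.   ]
 [ 0.    -0.    -1.   ]] [-0.48  0.5   0.86  1.88 -0.45  0.97 -0.64]
```

View pics/w5.png

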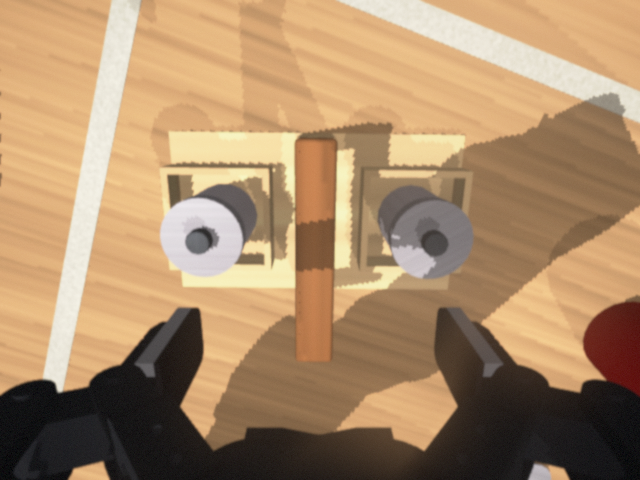

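Both tins stand in their pockets ((202,236) and (430,238)); bar at column 315, a little left of the finger centre line (319), matching the measured +3 mm y correction.

servo_tool(
  commands=[
    [0, 0, -0.7, -1.7, 3, -20, 0],
    [0, 0, -0.7, -1.7, 3, -45, 0],
    [0, 0, -0.7, -1.7, 3, -70, 0],
    [0, 0, -0.7, -1.7, 3, -88, 0],
    [0, 0, -0.7, -1.7, 3, -95, 0],
  ],
)

```text
clock: 18.45
tcp_pos: [0.5542, -0.15, 0.0833]
orientation: [-3.098, -0.515, 0.006]
contact_force: [0.1, 0.0, -0.6]
grip_width: 0.0852
gripper_force: 0.0
```

servo_tool(
  commands=[
    [0, 0, 0, 0, 0, 0, 0.2],
    [0, 0, 0, 0, 0, 0, 0.4],
    [0, 0, 0, 0, 0, 0, 0.5],
    [0, 0, 0, 0, 0, 0, 0.6],
    [0, 0, 0, 0, 0, 0, 0.7],
  ],
  force=90,
)

```text
clock: 18.87
tcp_pos: [0.5565, -0.1507, 0.0868]
orientation: [3.099, 0.514, 0.003]
contact_force: [0.3, -0.2, 0.5]
grip_width: 0.0266
gripper_force: 0.0
```

servo_tool(
  commands=[
    [0, 0, 0, 0, 0, 0, 0.8],
    [0, 0, 0, 0, 0, 0, 0.9],
    [0, 0, 0, 0, 0, 0, 1],
    [0, 0, 0, 0, 0, 0, 1],
    [0, 0, 0, 0, 0, 0, 1],
  ],
)

```text
clock: 19.28
tcp_pos: [0.5566, -0.151, 0.087]
orientation: [3.099, 0.514, 0.003]
contact_force: [-0.8, 0.4, 5.9]
grip_width: 0.0209
gripper_force: 88.3
```

Firm grip at 21 mm. Lift slowly by 100 mm.

servo_tool(
  commands=[
    [0, 0, 0, 0, 0, 1, 1],
    [0, 0, 0, 0, 0, 3, 1],
    [0, 0, 0, 0, 0, 6, 1],
    [0, 0, 0, 0, 0, 10, 1],
    [0, 0, 0, 0, 0, 14, 1],
  ],
)

```text
clock: 19.7
tcp_pos: [0.5554, -0.1504, 0.0998]
orientation: [-3.099, -0.514, 0.001]
contact_force: [-0.2, 0.7, -4.9]
grip_width: 0.0208
gripper_force: 88.1
```

servo_tool(
  commands=[
    [0, 0, 0, 0, 0, 6, 1],
    [0, 0, 0, 0, 0, 13, 1],
    [0, 0, 0, 0, 0, 20, 1],
    [0, 0, 0, 0, 0, 27, 1],
    [0, 0, 0, 0, 0, 34, 1],
  ],
)

```text
clock: 20.12
tcp_pos: [0.5558, -0.1506, 0.1347]
orientation: [3.099, 0.514, 0.001]
contact_force: [-0.4, -0.2, -6.4]
grip_width: 0.0207
gripper_force: 88.2
```

servo_tool(
  commands=[
    [0, 0, 0, 0, 0, 7, 1],
    [0, 0, 0, 0, 0, 14, 1],
    [0, 0, 0, 0, 0, 21, 1],
    [0, 0, 0, 0, 0, 28, 1],
    [0, 0, 0, 0, 0, 35, 1],
  ],
)

```text
clock: 20.53
tcp_pos: [0.5557, -0.1506, 0.1695]
orientation: [-3.099, -0.514, -0.0]
contact_force: [0.1, -0.3, -6.1]
grip_width: 0.0205
gripper_force: 88.2
```

servo_tool(
  commands=[
    [0, 0, 0, 0, 0, 6, 1],
    [0, 0, 0, 0, 0, 11, 1],
    [0, 0, 0, 0, 0, 15, 1],
    [0, 0, 0, 0, 0, 17, 1],
    [0, 0, 0, 0, 0, 17, 1],
  ],
)

```text
clock: 20.95
tcp_pos: [0.556, -0.1507, 0.1862]
orientation: [3.099, 0.514, 0.001]
contact_force: [0.4, 0.2, -6.2]
grip_width: 0.0206
gripper_force: 88.2
```

Run:
```python
from h import *
im,d,P=cloud("scene");cv2.imwrite("pics/s6.png",cv2.resize(im[120:440,130:460],(618,600)))
im,d,P=cloud("wrist");o=r.get_obs();print(o["tcp_pos"],o["contact_force"],o["moment"],o["orientation"])
Q=P.reshape(-1,3);c=Q[(Q[:,2]>.1)&(Q[:,2]<.116)]
A=np.c_[c[:,:2]-[.557,-.151],np.ones(len(c))]
print(len(c),np.linalg.lstsq(A,c[:,2],rcond=None)[0])
for lo,hi in((.163,.20),):
    m=((P[...,2]>lo)&(P[...,2]<hi)).astype(np.uint8);k,L,s,cc=cv2.connectedComponentsWithStats(m)
    for a in range(1,k):
        if s[a,4]>400:
            q=P[L==a];print(s[a,4],cv2.minAreaRect((q[:,:2]*1000).astype(np.float32)),np.median(q[:,2]))
```

```text
[ 0.55560163 -0.15043598  0.18560141] [ 0.39304272 -0.2407857  -6.77001238] [ 0.02400818  0.01091081 -0.02006717] [-3.09905444e+00 -5.14008406e-01  5.45202093e-04]
32036 [-0.00764636 -0.00108037  0.10733821]
12728 ((530.4783325195312, -79.09231567382812), (52.89012908935547, 54.657161712646484), 42.49163055419922) 0.17732357438455038
12772 ((579.3308715820312, -221.16873168945312), (54.64464569091797, 53.231903076171875), 66.28730773925781) 0.17707130334407528
```

View pics/s6.png

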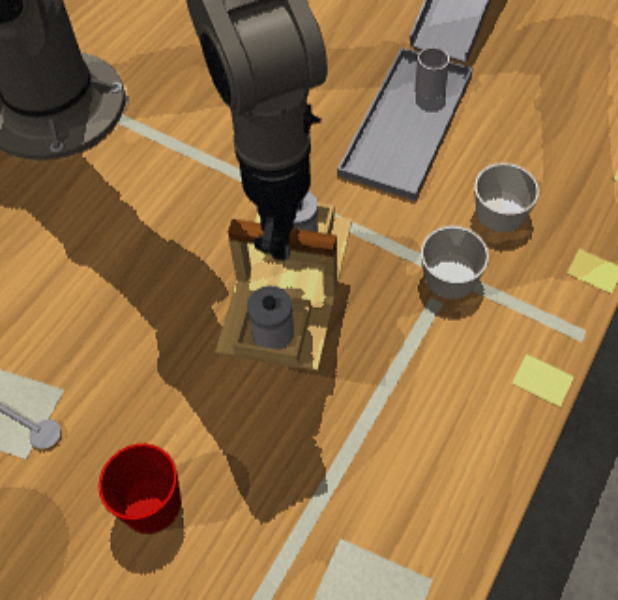

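The caddy hangs level with both tins in it (base about 99 mm up), and the open tin, bowls and cup are in place. Raise 1 mm and hold.

servo_tool(
  commands=[
    [0, 0, 0, 0, 0, 1, 1],
    [0, 0, 0, 0, 0, 1, 1],
    [0, 0, 0, 0, 0, 1, 1],
    [0, 0, 0, 0, 0, 1, 1],
    [0, 0, 0, 0, 0, 1, 1],
  ],
)

```text
clock: 21.47
tcp_pos: [0.5557, -0.1506, 0.1867]
orientation: [3.099, 0.514, -0.0]
contact_force: [0.6, 0.5, -6.6]
grip_width: 0.0207
gripper_force: 88.2
```

servo_tool(
  commands=[
    [0, 0, 0, 0, 0, 0, 1],
    [0, 0, 0, 0, 0, 0, 1],
    [0, 0, 0, 0, 0, 0, 1],
    [0, 0, 0, 0, 0, 0, 1],
    [0, 0, 0, 0, 0, 0, 1],
  ],
)

```text
clock: 21.88
tcp_pos: [0.5558, -0.1506, 0.1868]
orientation: [-3.099, -0.514, -0.0]
contact_force: [0.2, -0.7, -6.2]
grip_width: 0.021
gripper_force: 88.2
```

servo_tool(
  commands=[
    [0, 0, 0, 0, 0, 0, 1],
    [0, 0, 0, 0, 0, 0, 1],
    [0, 0, 0, 0, 0, 0, 1],
    [0, 0, 0, 0, 0, 0, 1],
    [0, 0, 0, 0, 0, 0, 1],
  ],
)

```text
clock: 22.3
tcp_pos: [0.5558, -0.1506, 0.1868]
orientation: [3.099, 0.514, 0.0]
contact_force: [0.1, 0.7, -6.5]
grip_width: 0.0208
gripper_force: 88.2
```

servo_tool(
  commands=[
    [0, 0, 0, 0, 0, 0, 1],
    [0, 0, 0, 0, 0, 0, 1],
    [0, 0, 0, 0, 0, 0, 1],
    [0, 0, 0, 0, 0, 0, 1],
    [0, 0, 0, 0, 0, 0, 1],
  ],
)

```text
clock: 22.72
tcp_pos: [0.5558, -0.1506, 0.1868]
orientation: [3.099, 0.514, -0.0]
contact_force: [-0.1, -0.4, -6.5]
grip_width: 0.0209
gripper_force: 88.2
```

servo_tool(
  commands=[
    [0, 0, 0, 0, 0, 0, 1],
    [0, 0, 0, 0, 0, 0, 1],
    [0, 0, 0, 0, 0, 0, 1],
    [0, 0, 0, 0, 0, 0, 1],
    [0, 0, 0, 0, 0, 0, 1],
  ],
)

```text
clock: 23.13
tcp_pos: [0.5558, -0.1506, 0.1868]
orientation: [-3.099, -0.514, -0.0]
contact_force: [0.3, -0.1, -6.2]
grip_width: 0.021
gripper_force: 88.2
```

servo_tool(
  commands=[
    [0, 0, 0, 0, 0, 0, 1],
    [0, 0, 0, 0, 0, 0, 1],
    [0, 0, 0, 0, 0, 0, 1],
    [0, 0, 0, 0, 0, 0, 1],
    [0, 0, 0, 0, 0, 0, 1],
  ],
)

```text
clock: 23.55
tcp_pos: [0.5558, -0.1506, 0.1868]
orientation: [-3.099, -0.514, -0.0]
contact_force: [0.2, 0.6, -7.1]
grip_width: 0.0208
gripper_force: 88.2
```

servo_tool(
  commands=[
    [0, 0, 0, 0, 0, 0, 1],
    [0, 0, 0, 0, 0, 0, 1],
    [0, 0, 0, 0, 0, 0, 1],
    [0, 0, 0, 0, 0, 0, 1],
    [0, 0, 0, 0, 0, 0, 1],
  ],
)

```text
clock: 23.97
tcp_pos: [0.5557, -0.1506, 0.1868]
orientation: [3.099, 0.514, -0.0]
contact_force: [0.1, 0.6, -6.0]
grip_width: 0.021
gripper_force: 88.2
```

```bash
python3 -c "
from bench import r
o=r.get_obs();print(o['clock'],o['tcp_pos'],o['gripper_force'],o['contact_force']);print(r.hand_in())"
```

```text
23.9667 [ 0.55574532 -0.15058633  0.18678355] 88.17366242408752 [ 0.08280724  0.56182393 -5.96764357]
the job is handed in; nothing more can be done
None
```

Job handed in at 24.0 s: both lidded tins stand in the caddy's pockets, the caddy was held level and steady about 10 cm up for about 2.5 s and is still gripped, and the open tin, bowls and cup were left where they were.

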